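Fold the hold-down flap, then shut the tray case

TASK

The tray of parts is ready to leave the taping machine: push the upright steel flap down flat over the parts first, and only then push the open cover over until the case is fully shut. Push gently with the fingers only: do not grip anything, and leave the things standing around the case alone.

Things in the scene. Friction and masses are not known exactly. Their poses are not given: they have to be found in the camera images.
- case: Grey open-topped tray case screwed down to the bench (it cannot move), 190 mm (its x) x 200 mm (its y) x 60 mm high, walls 5 mm; origin at the centre of its underside, on the bench; x runs parallel to both hinges, +y points to the cover's hinge side, z up. A black tray of dark parts, top 40 mm above the bench, lies inside. The cover is hinged on the +y rim, the flap just inside the -y wall.
- flap_hinge (a point): Middle of the flap's hinge axis (parallel to the case's x): in the case's frame at x 0, y -82, z 46 mm; turns with the case, not with the flap.
- flap_edge (a point): Middle of the flap's free edge, 100 mm from its hinge. The flap is a plain steel plate 140 mm wide (along the hinge), 100 mm long and 3 mm thick; the hinge axis and this point lie in its mid-plane. The point turns with the plate: its x along the hinge, its z normal to the plate (up when closed).
- flap (a joint): Flap angle in rad: 0 = folded flat over the parts (its top then 47.5 mm above the bench, 12.5 mm below the case's rim), 1.57 = upright; starts at 1.35 to 1.75, range 0 to 1.8. It folds towards the case's +y. The hinge is stiff (about 0.08 N m of friction): the flap stays wherever it is left, does not spring back, and must be pushed all the way down, onto a firm rubber stop.
- cover_hinge (a point): Middle of the cover's hinge axis (parallel to the case's x): in the case's frame at x 0, y +100, z 62 mm; turns with the case, not with the cover.
- cover_edge (a point): Middle of the cover's free edge, 205 mm from its hinge. The cover is a plain aluminium plate 196 mm wide (along the hinge), 4 mm thick, with a 12 mm lip along the free edge on its inner side; the hinge axis and this point lie in its mid-plane. The point turns with the plate: its x along the hinge, its z normal to the plate (up when closed).
- cover (a joint): Cover angle in rad: 0 = shut, lying on the rim (its top then 64 mm above the bench), 1.57 = upright, more = leaning back, away from the case; starts at 1.45 to 1.9, range 0 to 1.95. It shuts towards the case's -y. The hinge is stiff (about 0.35 N m of friction, 2 to 4 N at the free edge): the cover stays wherever it is left and must be pushed all the way, onto a firm rubber stop.
- jar: Bystander, loose, to be left alone: small lidded jar, 44 mm across, 60 mm tall; origin at the centre of its underside.
- cup: Bystander, loose, to be left alone: small white open cup, 52 mm across, 60 mm tall; origin at the centre of its underside.
- weight: Bystander, loose, to be left alone: small brass weight with a knob, 40 mm across, 50 mm tall; origin at the centre of its underside.
- mouse: Bystander, loose, to be left alone: black computer mouse, 100 x 58 x 34 mm high; origin at the centre of its underside.
- driver: Bystander, loose, to be left alone: screwdriver lying flat, 160 mm long, about 30 mm high at most; origin at the middle of its length, on the bench.
- reel: Bystander, loose, to be left alone: small black tape reel lying flat, 100 mm across, 14 mm high; origin at the centre of its underside.

How it is judged:
By the outcome, as a careful person would: the job done as asked, in the order asked, and still so for the second after the job is handed in, with the robot touching nothing.
It also fails if it takes over 58 s, if anything falls off the work surface, if the arm or the gripper's body presses on something with over 40 N, if the wrist force passes 120 N, or if a joint passes its speed limit or range.

ROBOT

A 6-joint arm with a two-finger parallel gripper is mounted at the origin on the work surface. World frame = base frame: x ahead of the robot, y to its left, z up, the work surface at z = 0. Lengths are in m, angles in rad, forces in N, time in s.
With the tool pointing down it reaches from about 0.35 to 0.975 m from the base axis. Payload 4.9 kg.
Tool frame: the origin (TCP) lies on the front face of the gripper's body, between the roots of the fingers; the fingertips stand 73 mm ahead of it and the grasp point (between the pads) lies 54 mm ahead of it; x points along the fingers, z is the direction in which the jaws open and shut, and the axes are right-handed (so a half turn about x gives the same grasp; the last joint's range is limited). The gripper opens to 85 mm and grips with 20 to 120 N. Pads are 22 mm wide; open, the fingers measure 114 mm over their backs; the gripper's body (76 mm by 85 mm) begins 54 mm behind the grasp point. The pads swing forward as they close: fully open they stand 13 mm farther back than shut.
Start: joints at [1.163, 0.053, 1.613, -0, 1.476, -0.119], TCP at [0.178, 0.599, 0.304] pointing down, gripper open.
Joint ranges: [-3.01, 3.01], [-1.01, 2.22], [0.06, 2.58], [-1.02, 4.17], [0.09, 2.62], [-3.14, 3.14]. Speed limits (rad/s): [2.57, 2.57, 3.14, 3.14, 3.14, 3.14].

INTERFACE

Orientations are given as a unit quaternion [x, y, z, w].
In Python, from station import arm, eyes, outline_of, mark_of gives the robot as it stands. The module is installed in compiled form; this text tells all that it offers.
- The arm moves only by the tool drive_tool, never from a script. Its argument "motion" is one flat list of numbers, 7 for each row, row after row: the shift along the tool's x, y, z in mm, then the turn, a rotation vector about the tool's x, y, z in rad, then the opening in per cent of the stroke, from 0 (shut) to 100 (fully open). In form: [dx, dy, dz, ax, ay, az, gripper, dx, dy, dz, ax, ay, az, gripper, ...]. A call has 1 to 8 rows; each row shifts and turns the commanded pose from where the row before left it, along the tool's axes as they then stand; what a row does not reach is not made up. A row lasts 1/8 s, in which the tool goes at most 62.5 mm and 10.7 degrees, less where a joint would pass 70% of its speed; a pose out of reach is approached as far as the arm can. A call is refused whole if a number of a shift passes 62.5 or a number of a turn 0.188, either way. A call with a gripper value outside its range is refused whole. The fingers move at their own pace and stop on an object; "newtons" is the grip in N (left out, the last holds). Time passes only in rows, so rows that do not move let the fingers close. It gives the time, the measured TCP pose, the force and the opening at its end, in the units of the state.
- arm.sense(): the state, without advancing time (a new reading comes with each control period).
- eyes.get_image(name): name is "scene" or "top" or "wrist"; returns a dict with "pixels" (384x512x3 uint8, red, green, blue), "intrinsics" (3x3 intrinsics, pixels), "extrinsics" (4x4, takes a point from camera to world coordinates); the wrist camera has in their place "T_tool_cam" (4x4, takes a point from camera to tool coordinates, whose origin is the TCP and whose axes are the tool frame's). Camera axes: x right, y down, z forward; pixel columns grow to the right and rows downward; lengths in m; the calibration is good to about 2 mm. A picture is of the moment at which its call begins: read the wrist's pose just before it. There is no depth.
- arm.close_job(): hands the job in, once; it reports no verdict.
Trained networks look in a picture, given as the dict that the camera call returned (one of the last four; its "shot" number tells which), for a name from the list of things; names that differ only in an ending like _2 or _b are one class to them, and where a whole thing is asked for, a point or a joint stands for the part that bears it (a point fixed in the world has none). Each returns a list of dicts, best first, with "p" (0 to 1); they miss things now and then, are a little off and sometimes report something else, mostly with a low value. They report only what shows in the picture. A call takes as long as a camera call.
- outline_of(picture, query): "region" (384x512 bool, what is visible of it).
- mark_of(picture, query): "at" ([x, y, z] in m, in the coordinates of the camera as it stood for that picture, good to about 4 mm: a listed point, or the origin of a listed thing).
The state is a dict: "clock": time; "joint_positions": joint angles; "joint_vel": joint speeds; "joint_efforts": joint torques, N m; "eef_pos": TCP position; "tool_rot": TCP orientation; "contact_force": force on the tool from outside, world axes, zero at the start; "torque": the same for the moment, N m; "finger_gap": finger opening in m.
Only numpy, scipy, OpenCV 4.12 (cv2) and the standard library are available. Lean on these libraries where they do the work, as an engineer would, in place of code of your own. Each camera call takes 0.05 s, during which the arm holds its last target.

## Working session

There is one attempt and no reset: what is moved stays moved. The work goes in short steps, Python scripts to look and compute and a tool call to move; the robot and the scene stay as the last step left them, time stands still between calls to the robot, and variables do not carry over. Pictures are saved under pics/ and viewed, and the job is handed in when it is done.

Besides the shell and the picture viewer there is one more tool, called after ">>>" as name(argument=value, ...) on one line, values as JSON. drive_tool: Moves the arm, as the interface text tells. Its arguments: {"type":"object","properties":{"motion":{"type":"array","items":{"type":"number"}},"newtons":{"type":"number"}},"required":["motion"]}

```bash
mkdir -p pics
cat > h.py <<'E'
import numpy as np,cv2
from station import arm,eyes,outline_of,mark_of
from scipy.spatial.transform import Rotation as R
def save(p,n): cv2.imwrite('pics/%s.png'%n,p['pixels'][:,:,::-1])
def w(p,a):
    E=np.array(p['extrinsics']);return E[:3,:3]@np.array(a)+E[:3,3]
E
python3 - <<'E'
from h import *
np.set_printoptions(precision=4,suppress=True)
s=arm.sense();print(s['clock'],s['eef_pos'],s['tool_rot'],R.from_quat(s['tool_rot']).as_matrix(),s['contact_force'],s['finger_gap'])
for c in ['scene','top']:
    p=eyes.get_image(c);save(p,c+'0');E=np.array(p['extrinsics']);print(c,E[:3,3],E[:3,2])
    for q in ['case','flap_hinge','flap_edge','cover_hinge','cover_edge','jar','cup','weight','mouse','driver','reel']:
        m=mark_of(p,q)
        print(q,[(round(x['p'],2),w(p,x['at'])) for x in m[:2]])
E
```

```text
0.0 [0.1778 0.5987 0.3027] [-0.4232  0.5674  0.4225  0.5661] [[-0.0008 -0.9586  0.2848]
 [-0.0019  0.2848  0.9586]
 [-1.      0.0003 -0.002 ]] [-0.6246 -0.1419  0.0635] 0.08551036606207416
scene [ 0.784  -0.2975  0.8094] [-0.2879  0.3966 -0.8717]
case [(0.95, array([ 0.4996, -0.0964,  0.002 ]))]
flap_hinge [(0.61, array([ 0.4804, -0.1766,  0.0419]))]
flap_edge [(0.75, array([ 0.4779, -0.1904,  0.1437]))]
cover_hinge [(0.67, array([0.5158, 0.0048, 0.0661]))]
cover_edge [(0.56, array([ 0.5173, -0.0054,  0.2661]))]
jar [(0.63, array([ 0.6286, -0.2103, -0.0018]))]
cup [(0.81, array([ 0.6786, -0.0408,  0.0027]))]
weight [(0.56, array([ 0.6525, -0.1086, -0.0005]))]
mouse [(0.93, array([ 0.4561, -0.2635, -0.0031]))]
driver [(0.58, array([ 0.3476, -0.0457, -0.0002])), (0.19, array([ 0.4804, -0.1758,  0.0452]))]
reel [(0.77, array([ 0.5824,  0.1271, -0.0042])), (0.7, array([ 0.655 , -0.1101, -0.002 ]))]
top [0.4683 0.025  0.9663] [ 0.1231 -0.0009 -0.9924]
case [(0.75, array([ 0.4954, -0.0923,  0.0022]))]
flap_hinge [(0.84, array([ 0.48  , -0.1729,  0.0471]))]
flap_edge [(0.64, array([ 0.476 , -0.1877,  0.147 ]))]
cover_hinge [(0.95, array([0.5172, 0.0039, 0.063 ]))]
cover_edge [(0.58, array([ 0.5173, -0.0066,  0.2688]))]
jar [(0.88, array([ 0.6276, -0.2069,  0.0012]))]
cup [(0.63, array([ 0.6781, -0.041 , -0.001 ])), (0.62, array([ 0.4756, -0.1876,  0.1454]))]
weight [(0.6, array([ 0.6521, -0.1148,  0.0012])), (0.53, array([ 0.5146, -0.0052,  0.2713]))]
mouse [(0.61, array([ 0.4519, -0.2647,  0.0017]))]
driver [(0.79, array([ 0.3476, -0.0456, -0.0042]))]
reel [(0.9, array([ 0.5832,  0.1227, -0.0006]))]
```

View pics/scene0.png

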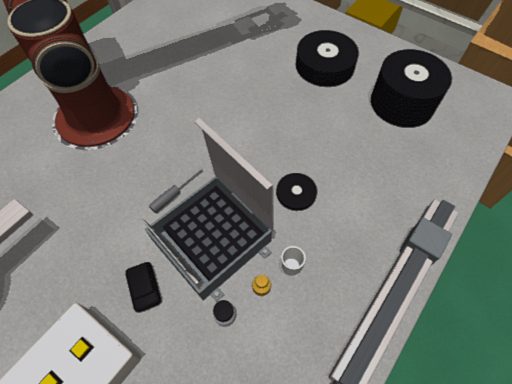

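View pics/top0.png

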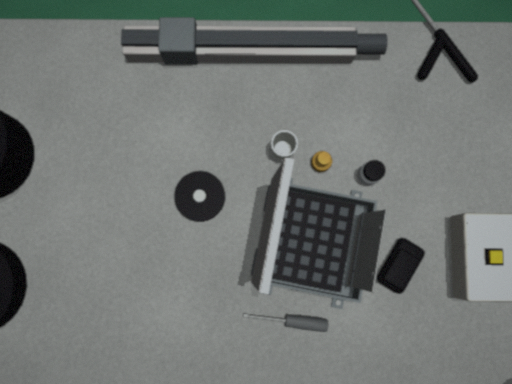

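The scene view shows the case with the cover upright on the far side and the dark flap on the near side, with the mouse just outside the flap. Top view: the flap is a dark strip at about (368,250) and the cover edge is at about (277,225). The marks from both cameras agree: case yaw is about -0.2, the flap is at about 1.71 rad and the cover at about 1.52. I'll raise, shut the fingers, align and cross over high.

>>> drive_tool(motion=[-50,0,0,-0.09,0,0,0,-50,0,0,0,0,0,0,-50,0,0,0,0,0,0,0,-40,-29,0,0,0,0,0,-40,-29,0,0,0,0,0,-40,-29,0,0,0,0,0,-40,-29,0,0,0,0,0,-40,-29,0,0,0,0], newtons=20)

```text
clock: 2.2
eef_pos: [0.3462, 0.4162, 0.4541]
tool_rot: [-0.448, 0.547, 0.448, 0.547]
contact_force: [0.7, -0.2, -0.5]
finger_gap: -0.0001
```

>>> drive_tool(motion=[0,-40,-29,0,0,0,0,0,-40,-29,0,0,0,0,0,-40,-29,0,0,0,0,0,-40,-29,0,0,0,0,0,-40,-29,0,0,0,0,0,-5,-48,0,0,0,0,0,-5,-48,0,0,0,0,0,-5,-48,0,0,0,0])

```text
clock: 3.2
eef_pos: [0.4988, 0.0902, 0.454]
tool_rot: [-0.448, 0.547, 0.448, 0.547]
contact_force: [-0.2, 0.1, 1.3]
finger_gap: 0.0001
```

>>> drive_tool(motion=[0,-5,-48,0,0,0,0,0,-5,-48,0,0,0,0,0,-5,-48,0,0,0,0,0,-5,-48,0,0,0,0,0,-5,-48,0,0,0,0,0,-5,-48,0,0,0,0,0,-5,-48,0,0,0,0,0,0,0,0,0,0,0])

```text
clock: 4.2
eef_pos: [0.4664, -0.2471, 0.4533]
tool_rot: [-0.446, 0.548, 0.447, 0.548]
contact_force: [0.2, 0.8, -0.2]
finger_gap: 0.0002
```

```bash
cat >> h.py <<'E'
np.set_printoptions(precision=4,suppress=True)
t=-0.2
C0=np.array([0.4972,-0.0942,0]);CR=R.from_euler('z',t).as_matrix()
def case(pw): return CR.T@(np.array(pw)-C0)
def st():
    s=arm.sense();M=R.from_quat(s['tool_rot']).as_matrix()
    print(s['clock'],'tcp',case(s['eef_pos'])*1000,'tip',case(np.array(s['eef_pos'])+.073*M[:,0])*1000)
    print('axes in case\n',CR.T@M);print('F case',CR.T@np.array(s['contact_force']),'gap',s['finger_gap'],'q',np.array(s['joint_positions']))
E
python3 - <<'E'
from h import *
st()
p=eyes.get_image('scene');save(p,'s1');
for c in ['scene','top']:
    p=eyes.get_image(c)
    for q in ['flap_hinge','flap_edge','cover_hinge','cover_edge','case','mouse']:
        m=mark_of(p,q)
        print(q,[(round(x['p'],2),case(w(p,x['at']))*1000) for x in m[:1]])
E
```

```text
4.2 tcp [   0.2137 -155.9594  453.2577] tip [   0.126  -155.9507  380.2577]
axes in case
 [[-0.0012 -1.      0.0033]
 [ 0.0001  0.0033  1.    ]
 [-1.      0.0012  0.0001]]
F case [ 0.0433  0.8451 -0.1631] gap 0.00022754945988542048 q [-0.6281 -0.2235  1.6283 -0.0004  1.7379 -1.9956]
flap_hinge [(0.91, array([ -0.7509, -82.2668,  41.6724]))]
flap_edge [(0.61, array([  -0.1079, -101.0171,  144.8674]))]
cover_hinge [(0.61, array([ -2.1738, 101.0669,  64.3801]))]
cover_edge [(0.61, array([  1.5514,  89.8841, 261.9877]))]
case [(0.94, array([ 3.3729, -1.3006,  2.3843]))]
mouse [(0.98, array([  -7.8001, -172.7486,   -2.5563]))]
flap_hinge [(0.76, array([  4.1652, -77.33  ,  48.2145]))]
flap_edge [(0.69, array([ -0.7096, -97.2881, 144.8903]))]
cover_hinge [(0.91, array([ 0.7908, 99.8662, 62.7947]))]
cover_edge [(0.81, array([ -0.5536,  90.1401, 271.4901]))]
case [(0.74, array([-0.7543, -0.0734,  3.9043]))]
mouse [(0.57, array([  -9.496 , -174.3754,   -1.0986]))]
```

View pics/s1.png

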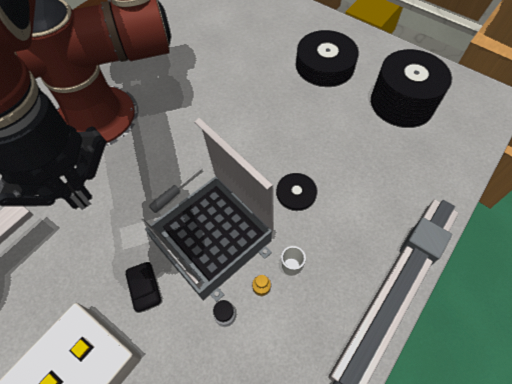

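The picture shows the arm high and well clear, and the marks in the case frame match the given geometry. Next I'll go down behind the flap, with the tip at about z 118 mm.

>>> drive_tool(motion=[45,0,0,0,0,0,0,45,0,0,0,0,0,0,45,0,0,0,0,0,0,45,0,0,0,0,0,0,45,0,0,0,0,0,0,37,0,0,0,0,0,0,0,0,0,0,0,0,0])

```text
clock: 5.82
eef_pos: [0.4653, -0.2434, 0.1883]
tool_rot: [-0.445, 0.548, 0.45, 0.546]
contact_force: [-1.1, 0.1, -0.1]
finger_gap: 0.0001
```

Run:
```python
from h import *
st()
p=eyes.get_image('scene');save(p,'s2')
p=eyes.get_image('wrist');save(p,'w2')
```

```text
5.825 tcp [  -1.6648 -152.5259  188.2914] tip [  -2.1715 -152.2953  115.2935]
axes in case
 [[-0.0069 -1.     -0.0011]
 [ 0.0032 -0.0011  1.    ]
 [-1.      0.0069  0.0032]]
F case [-1.0603 -0.1004 -0.0997] gap 6.157563300183805e-05 q [-0.6237 -0.0819  1.9457  0.      1.2854 -1.9956]
```

View pics/s2.png

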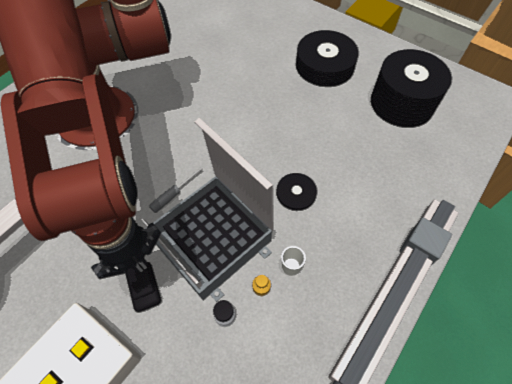

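View pics/w2.png

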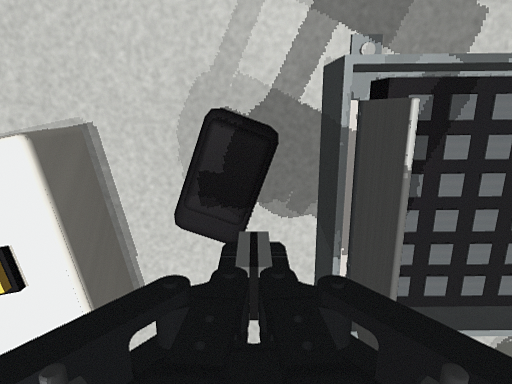

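The fingers hang above the mouse with clearance, and the flap is to the right in the wrist view (columns 355–415). I'll raise the tips slightly so that only they meet the flap, then push.

>>> drive_tool(motion=[-14,2,5,0,0,0,0,0,0,14,0,0,0,0,0,0,14,0,0,0,0,0,0,11,0,0,0,0,0,0,10,0,0,0,0,1,0,11,0,0,0,0,2,0,11,0,0,0,0])

```text
clock: 6.8
eef_pos: [0.4802, -0.169, 0.2028]
tool_rot: [-0.448, 0.547, 0.448, 0.547]
contact_force: [-0.3, -0.3, 1.2]
finger_gap: 0.0001
```

Run:
```python
from h import *
st()
p=eyes.get_image('scene');save(p,'s3')
p=eyes.get_image('wrist');save(p,'w3')
```

```text
6.8 tcp [ -1.7639 -76.7021 202.7595] tip [ -1.7699 -76.7017 129.7595]
axes in case
 [[-0.0001 -1.     -0.0011]
 [ 0.     -0.0011  1.    ]
 [-1.      0.0001  0.    ]]
F case [-0.251  -0.3265  1.1888] gap 0.00013920256736765896 q [-0.4847 -0.1426  1.9754 -0.      1.3089 -1.8566]
```

View pics/s3.png

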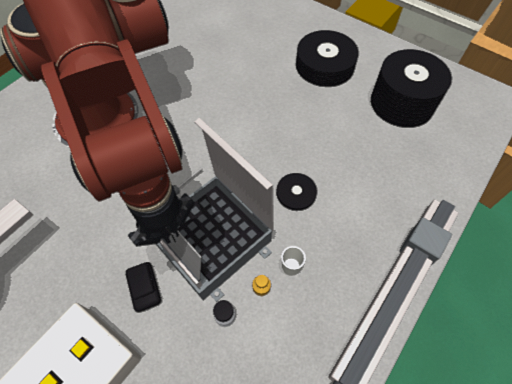

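View pics/w3.png

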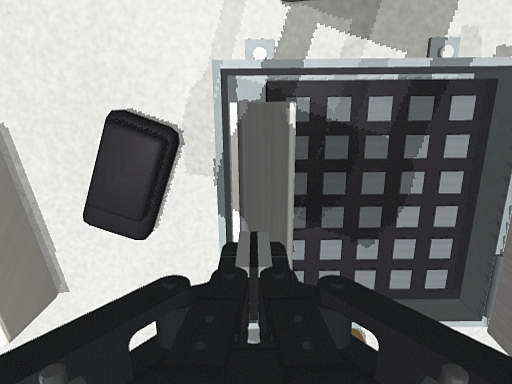

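The flap now leans over the parts: its bright edge is at column ~293, ahead of the fingers. I'll continue along the arc.

>>> drive_tool(motion=[5,0,10,0,0,0,0,5,0,10,0,0,0,0,6,0,9,0,0,0,0,7,0,9,0,0,0,0,8,0,7,0,0,0,0,9,0,7,0,0,0,0])

```text
clock: 7.65
eef_pos: [0.4904, -0.1182, 0.1623]
tool_rot: [-0.448, 0.547, 0.448, 0.547]
contact_force: [-0.1, -0.8, 0.1]
finger_gap: -0.0003
```

Run:
```python
from h import *
st()
p=eyes.get_image('scene');save(p,'s4')
p=eyes.get_image('wrist');save(p,'w4')
```

```text
7.65 tcp [ -1.8587 -24.8501 162.2779] tip [ -1.8638 -24.8408  89.2779]
axes in case
 [[-0.0001 -1.     -0.0013]
 [ 0.0001 -0.0013  1.    ]
 [-1.      0.0001  0.0001]]
F case [ 0.0239 -0.7706  0.0686] gap -0.00027391730412090585 q [-0.3841 -0.1044  2.0139  0.0001  1.2322 -1.7562]
```

View pics/s4.png

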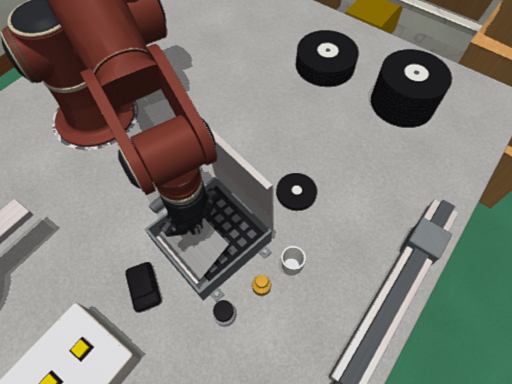

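View pics/w4.png

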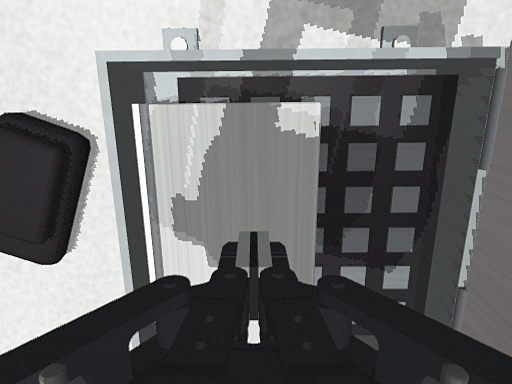

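The flap is about 30° from flat. I'll press it the rest of the way in small steps.

>>> drive_tool(motion=[10,0,4,0,0,0,0,10,0,4,0,0,0,0,10,0,2,0,0,0,0,8,0,1,0,0,0,0,3,0,0,0,0,0,0])

```text
clock: 8.38
eef_pos: [0.4921, -0.1077, 0.121]
tool_rot: [-0.447, 0.547, 0.448, 0.547]
contact_force: [-0.3, -0.1, 0.9]
finger_gap: 0.0
```

Run:
```python
from h import *
st()
```

```text
8.375 tcp [ -2.302  -14.2895 120.9753] tip [ -2.4198 -14.2706  47.9754]
axes in case
 [[-0.0016 -1.     -0.0013]
 [ 0.0003 -0.0013  1.    ]
 [-1.      0.0016  0.0003]]
F case [-0.3277 -0.125   0.9243] gap 4.8608347169343504e-05 q [-0.3634 -0.0452  2.036  -0.      1.1524 -1.7354]
```

Not yet on the stop, going by the force; pressing on in 2 mm steps.

>>> drive_tool(motion=[2,0,0,0,0,0,0,1,0,0,0,0,0,0])

```text
clock: 8.62
eef_pos: [0.4924, -0.1079, 0.12]
tool_rot: [-0.447, 0.548, 0.448, 0.547]
contact_force: [-6.7, 1.8, 12.7]
finger_gap: -0.0001
```

Run:
```python
from h import *
st()
```

```text
8.625 tcp [ -1.9444 -14.4077 119.9856] tip [ -2.0806 -14.3931  46.9858]
axes in case
 [[-0.0019 -1.     -0.0012]
 [ 0.0002 -0.0012  1.    ]
 [-1.      0.0019  0.0002]]
F case [-6.8872  0.4494 12.7194] gap -6.676850648378248e-05 q [-0.3635 -0.0426  2.0354 -0.0001  1.1506 -1.7354]
```

The reading is 12.7 N with the tip at 47 mm, so the flap is on its stop. One small extra press, then up and check.

>>> drive_tool(motion=[1,0,0,0,0,0,0,0,0,0,0,0,0,0,-20,0,0,0,0,0,0,-50,0,0,0,0,0,0,-50,0,0,0,0,0,0,-50,0,0,0,0,0,0,-50,0,0,0,0,0,0,-50,0,0,0,0,0,0])

```text
clock: 9.62
eef_pos: [0.4923, -0.108, 0.3898]
tool_rot: [-0.448, 0.547, 0.448, 0.547]
contact_force: [0.2, -0.2, -0.1]
finger_gap: 0.0001
```

Run:
```python
from h import *
st()
for c in ['scene','top']:
    p=eyes.get_image(c);save(p,c+'5')
    for q in ['flap_hinge','flap_edge','cover_hinge','cover_edge']:
        m=mark_of(p,q)
        print(q,[(round(x['p'],2),case(w(p,x['at']))*1000) for x in m[:1]])
p=eyes.get_image('wrist');save(p,'w5')
```

```text
9.625 tcp [ -2.0856 -14.4969 389.7807] tip [ -2.0227 -14.5213 316.7807]
axes in case
 [[ 0.0009 -1.     -0.001 ]
 [-0.0003 -0.001   1.    ]
 [-1.     -0.0009 -0.0003]]
F case [ 0.2123 -0.1893 -0.0523] gap 5.402699472469455e-05 q [-0.3636 -0.2777  1.7762 -0.0002  1.6422 -1.7354]
flap_hinge [(0.84, array([  0.6748, -84.3757,  42.8038]))]
flap_edge [(0.64, array([-2.3834, 17.7739, 43.4568]))]
cover_hinge [(0.61, array([ -1.6329, 101.1198,  63.6026]))]
cover_edge [(0.59, array([  3.6516,  94.0402, 265.1079]))]
flap_hinge []
flap_edge [(0.92, array([-0.501 , 19.0521, 43.386 ]))]
cover_hinge [(0.96, array([  4.0536, 101.7762,  63.1365]))]
cover_edge [(0.68, array([  2.4074,  87.4861, 268.7645]))]
```

View pics/scene5.png

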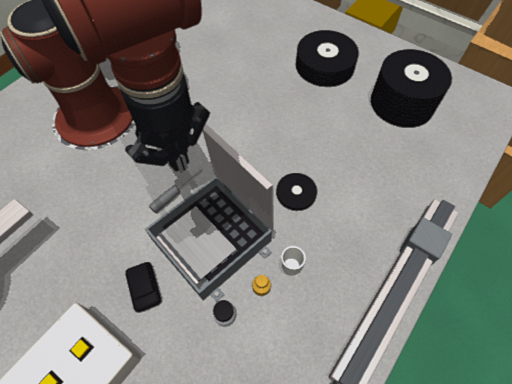

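View pics/w5.png

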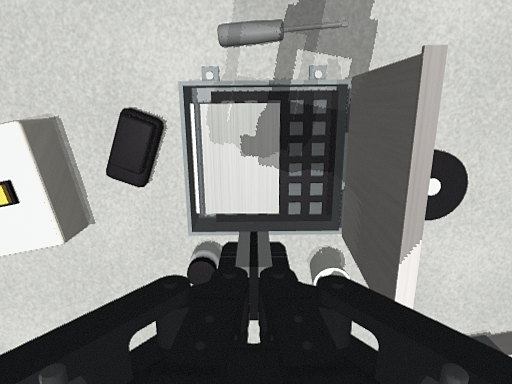

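The flap lies flat: edge at y ≈ 18, z ≈ 43 mm, against an ideal of 18 and 46. I'll go over the cover and down behind it.

>>> drive_tool(motion=[0,0,42,0,0,0,0,0,0,42,0,0,0,0,0,0,42,0,0,0,0,0,0,42,0,0,0,0,24,0,0,0,0,0,0,24,0,0,0,0,0,0,24,0,0,0,0,0,0,0,0,0,0,0,0,0])

```text
clock: 11.18
eef_pos: [0.5246, 0.0568, 0.3129]
tool_rot: [-0.447, 0.549, 0.449, 0.546]
contact_force: [-0.3, 0.1, 0.3]
finger_gap: -0.0005
```

Run:
```python
from h import *
st()
p=eyes.get_image('scene');save(p,'s6')
p=eyes.get_image('wrist');save(p,'w6')
```

```text
11.175 tcp [ -3.1649 153.4475 312.92  ] tip [ -3.57   153.3768 239.9212]
axes in case
 [[-0.0055 -1.     -0.0013]
 [-0.001  -0.0013  1.    ]
 [-1.      0.0056 -0.001 ]]
F case [-0.3187  0.0424  0.285 ] gap -0.0004947948580765407 q [-0.0332 -0.1847  1.8242 -0.      1.5078 -1.4053]
```

View pics/s6.png

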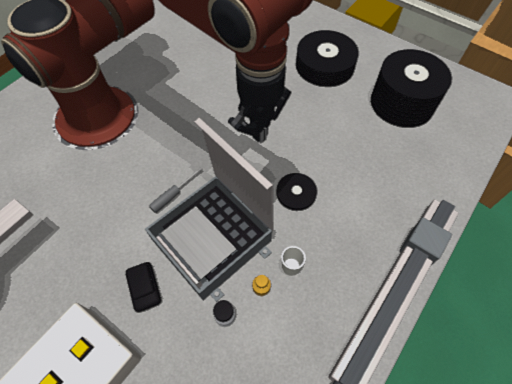

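View pics/w6.png

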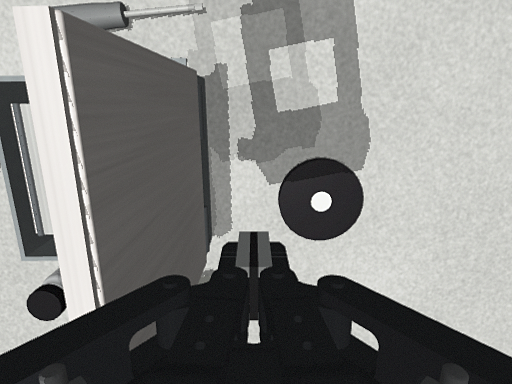

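The fingers are behind the cover. Its outer face is left of column 205, and nothing is touching. Starting the push.

>>> drive_tool(motion=[-6,0,-16,0,0,0,0,0,0,-16,0,0,0,0,0,0,-12,0,0,0,0,0,0,-10,0,0,0,0,2,0,-10,0,0,0,0,2,0,-10,0,0,0,0,3,0,-10,0,0,0,0])

```text
clock: 12.15
eef_pos: [0.5091, -0.0262, 0.3149]
tool_rot: [-0.448, 0.547, 0.448, 0.547]
contact_force: [0.9, 0.6, 1.0]
finger_gap: 0.0002
```

Run:
```python
from h import *
st()
p=eyes.get_image('scene');save(p,'s7')
p=eyes.get_image('wrist');save(p,'w7')
```

```text
12.15 tcp [ -1.8897  69.0494 314.8685] tip [ -1.8751  69.0518 241.8685]
axes in case
 [[ 0.0002 -1.     -0.0014]
 [ 0.     -0.0014  1.    ]
 [-1.     -0.0002  0.    ]]
F case [0.8134 0.742  1.05  ] gap 0.00019368928623673942 q [-0.1974 -0.2344  1.8633  0.      1.5125 -1.5696]
```

View pics/s7.png

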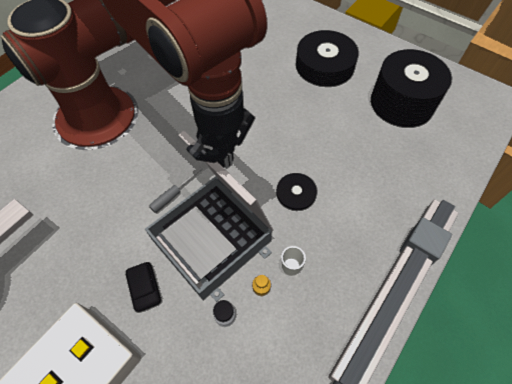

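View pics/w7.png

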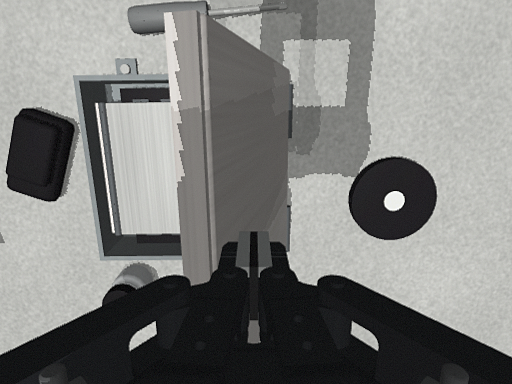

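The cover is moving over the case with force around 1 N. Continuing the arc.

>>> drive_tool(motion=[5,0,-11,0,0,0,0,5,0,-11,0,0,0,0,5,0,-11,0,0,0,0,5,0,-11,0,0,0,0,7,0,-10,0,0,0,0,7,0,-10,0,0,0,0,7,0,-9,0,0,0,0,7,0,-9,0,0,0,0])

```text
clock: 13.25
eef_pos: [0.4928, -0.1065, 0.2663]
tool_rot: [-0.448, 0.547, 0.448, 0.547]
contact_force: [0.7, 1.5, 0.3]
finger_gap: -0.0002
```

>>> drive_tool(motion=[9,0,-8,0,0,0,0,9,0,-8,0,0,0,0,10,0,-7,0,0,0,0,10,0,-7,0,0,0,0,11,0,-5,0,0,0,0,11,0,-5,0,0,0,0])

```text
clock: 14.0
eef_pos: [0.4849, -0.1455, 0.206]
tool_rot: [-0.448, 0.547, 0.448, 0.547]
contact_force: [-0.2, -0.3, 0.7]
finger_gap: -0.0001
```

Run:
```python
from h import *
st()
p=eyes.get_image('scene');save(p,'s8')
p=eyes.get_image('wrist');save(p,'w8')
```

```text
14.0 tcp [ -1.8828 -52.7333 206.0236] tip [ -1.906  -52.7375 133.0236]
axes in case
 [[-0.0003 -1.     -0.0012]
 [-0.0001 -0.0012  1.    ]
 [-1.      0.0003 -0.0001]]
F case [-0.1056 -0.3659  0.6555] gap -0.00010768237487515361 q [-0.4386 -0.1535  1.9793 -0.0001  1.3161 -1.8106]
```

View pics/s8.png

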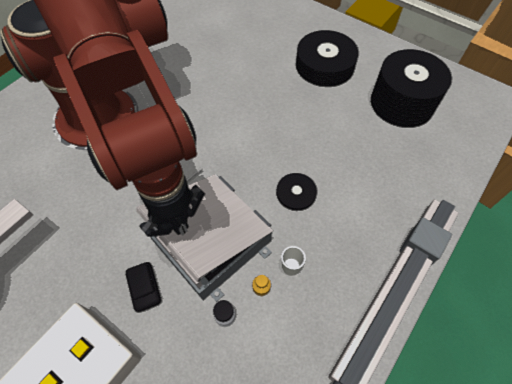

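View pics/w8.png

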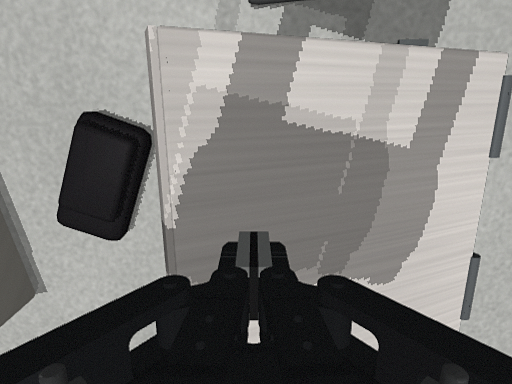

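The cover is about 20° from shut. I'll take it down to just above the stop.

>>> drive_tool(motion=[11,0,-4,0,0,0,0,12,0,-4,0,0,0,0,12,0,-3,0,0,0,0,12,0,-2,0,0,0,0,11,0,-1,0,0,0,0,7,0,0,0,0,0,0,2,0,0,0,0,0,0])

```text
clock: 14.98
eef_pos: [0.482, -0.1587, 0.1392]
tool_rot: [-0.447, 0.547, 0.448, 0.547]
contact_force: [0.5, 0.8, -0.2]
finger_gap: 0.0004
```

Run:
```python
from h import *
st()
```

```text
14.975 tcp [ -2.1024 -66.2458 139.1821] tip [ -2.192  -66.2162  66.1822]
axes in case
 [[-0.0012 -1.     -0.0012]
 [ 0.0004 -0.0012  1.    ]
 [-1.      0.0012  0.0004]]
F case [ 0.2944  0.8977 -0.1544] gap 0.0003828079217279044 q [-0.4649 -0.0639  2.0192  0.0001  1.1877 -1.8369]
```

>>> drive_tool(motion=[2,0,0,0,0,0,0,1,0,0,0,0,0,0,1,0,0,0,0,0,0,0,0,0,0,0,0,0])

```text
clock: 15.48
eef_pos: [0.4825, -0.159, 0.1366]
tool_rot: [-0.448, 0.547, 0.448, 0.547]
contact_force: [-1.6, 1.1, 5.4]
finger_gap: 0.0002
```

Run:
```python
from h import *
st()
```

```text
15.475 tcp [ -1.5503 -66.393  136.6055] tip [ -1.5288 -66.3934  63.6055]
axes in case
 [[ 0.0003 -1.     -0.0013]
 [-0.     -0.0013  1.    ]
 [-1.     -0.0003 -0.    ]]
F case [-1.7787  0.7817  5.4042] gap 0.00022913577896321806 q [-0.4649 -0.0596  2.0199  0.0001  1.181  -1.837 ]
```

>>> drive_tool(motion=[1,0,0,0,0,0,0,0,0,0,0,0,0,0])

```text
clock: 15.72
eef_pos: [0.4826, -0.159, 0.1365]
tool_rot: [-0.448, 0.547, 0.448, 0.547]
contact_force: [-4.0, 2.1, 10.9]
finger_gap: 0.0003
```

Run:
```python
from h import *
st()
```

```text
15.725 tcp [ -1.4629 -66.3874 136.5251] tip [ -1.4812 -66.3822  63.5251]
axes in case
 [[-0.0003 -1.     -0.0014]
 [ 0.0001 -0.0014  1.    ]
 [-1.      0.0003  0.0001]]
F case [-4.347   1.267  10.9192] gap 0.0003410286329241488 q [-0.4648 -0.0589  2.0194  0.      1.1814 -1.837 ]
```

Tip height no longer changes (63.5 mm) while the force rises, so the cover is on its stop. One more small press, then straight up and check.

>>> drive_tool(motion=[1,0,0,0,0,0,0,0,0,0,0,0,0,0,-20,0,0,0,0,0,0,-50,0,0,0,0,0,0,-50,0,0,0,0,0,0,-50,0,0,0,0,0,0,0,0,0,0,0,0,0])

```text
clock: 16.6
eef_pos: [0.4842, -0.1599, 0.3097]
tool_rot: [-0.451, 0.546, 0.444, 0.549]
contact_force: [0.5, -1.0, -0.2]
finger_gap: 0.0003
```

Run:
```python
from h import *
st()
for c in ['scene','top']:
    p=eyes.get_image(c);save(p,c+'9')
    for q in ['cover_hinge','cover_edge']:
        m=mark_of(p,q)
        print(q,[(round(x['p'],2),case(w(p,x['at']))*1000) for x in m[:1]])
    for q in ['jar','cup','weight','mouse','driver','reel']:
        m=mark_of(p,q)
        print(q,[(round(x['p'],2),w(p,x['at'])) for x in m[:1]])
```

```text
16.6 tcp [  0.3022 -66.9356 309.6835] tip [  1.0716 -67.1454 236.6878]
axes in case
 [[ 0.0105 -0.9999 -0.0012]
 [-0.0029 -0.0013  1.    ]
 [-0.9999 -0.0105 -0.0029]]
F case [ 0.6489 -0.889  -0.2439] gap 0.0002993152824037249 q [-0.4649 -0.2367  1.8739 -0.      1.4935 -1.837 ]
cover_hinge [(0.84, array([-1.2745, 99.845 , 64.5755]))]
cover_edge [(0.73, array([ 39.9162, 230.8769,   0.414 ]))]
jar [(0.96, array([ 0.6292, -0.2092,  0.0006]))]
cup [(0.61, array([ 0.6803, -0.0382,  0.0029]))]
weight [(0.54, array([ 0.6533, -0.1117,  0.0005]))]
mouse [(0.84, array([ 0.4553, -0.2646,  0.0016]))]
driver [(0.49, array([ 0.3476, -0.0442,  0.0021]))]
reel [(0.93, array([ 0.5815,  0.1242, -0.0023]))]
cover_hinge [(0.9, array([-0.508, 96.633, 63.769]))]
cover_edge [(0.87, array([   0.2789, -105.2946,   63.4013]))]
jar [(0.74, array([ 0.6255, -0.2076,  0.001 ]))]
cup [(0.83, array([ 0.6782, -0.0404,  0.0016]))]
weight [(0.63, array([ 0.6531, -0.1154,  0.0011]))]
mouse [(0.61, array([ 0.4514, -0.2668,  0.0032]))]
driver [(0.9, array([ 0.349 , -0.0464, -0.0023]))]
reel [(0.78, array([0.5835, 0.126 , 0.0022]))]
```

View pics/scene9.png

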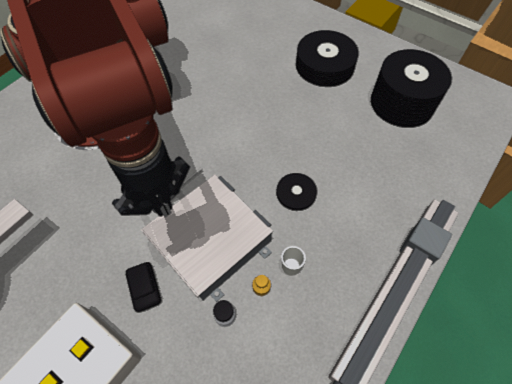

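The cover lies flat over the case at about (208,237), and the arm is clear above it. The bystanders haven't moved. I'm handing in.

Run:
```python
from h import *
p=eyes.get_image('scene')
print([(round(x['p'],2),case(w(p,x['at']))*1000) for x in mark_of(p,'cover_edge')])
print(arm.sense()['joint_vel']);print(arm.close_job())
```

```text
[(0.61, array([   3.5637, -102.062 ,   59.5462]))]
[ 0.0008 -0.0003  0.0022 -0.0002 -0.0005  0.0007]
the job is handed in; nothing more can be done
None
```

I pushed the flap down flat first, then the cover until the case was shut, using only the closed fingertips and gripping nothing. The job was handed in at about 17 s of the 58 s allowed.

- **Flap:** it pressed firmly on its stop at about 13 N with the fingertips at 47 mm. Afterwards both cameras put its edge at y ≈ 18, z ≈ 43 mm in the case's frame; a flat flap would be at 18 and 46.
- **Cover:** the fingertips stopped at 63.5 mm while the force rose to 11 N, and I gave one more small press. The top camera then put the cover's edge at y −105, z 63 mm; fully shut is −105 and 62.
- **Bystanders:** all six are where they started, to within a few mm of measuring error.
- **Disagreements:** the scene camera's first mark for the cover's edge was false, landing about 230 mm off the case near the reel. Its second, at z 59.5 mm, agreed with "shut" within its error.

The arm was clear of everything and still when I handed in.

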